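Discard an expired vaccine carton through a child-locked drop bin

TASK

Take the expired magenta-and-white vaccine carton that stands next to the orange needle carton, set it upright on the blue drop doors of the white returns bin and let go of it. Then slide the orange child-lock tab all the way to the back, off the green button, and press the button fully down, holding it until the carton has dropped into the bin; let the button come back up. Leave the needle carton, the thermometer and the note block where they are.

Things in the scene. Friction and masses are not known exactly. Their poses are not given: they have to be found in the camera images.
- carton: Loose magenta-and-white vaccine carton, about 60 g, right of the bin, just nearer or farther than the orange needle carton (not those at the cool box). Closed box: 36 mm wide (own x), 92 mm long (own y -57..+35 mm), 45 mm high; a thin open end flap, not solid, goes on to y = +57 and 55 mm height. Origin: underside, x = y = 0; z up. Grasp across the 36 mm width near y = -11 mm.
- bin: White returns bin fixed to the table, place and yaw vary: 184 mm deep (own x, + = its back, away from the robot), 244 wide (own y, + = left), 150 high to its grey deck. Origin: centre of underside. Left part: hollow chamber with clear front window (x -86..86, y -38..114 mm, floor at 6 mm) under the drop doors. Right part: button and lock on the deck.
- drop_doors (a point): Middle of the two closed blue drop doors, on their upper face, 12 mm below the deck; axes as the bin's. Deck opening: 92 mm along bin x, 140 along bin y; the carton goes in with its length along bin y, either way round. The doors carry the carton; the button slides them apart under the deck (to front and back, 80 mm gap when fully down), the carton drops between them, and they shut as it rises.
- lock_fin (a point): Top centre of the upright fin of the orange lock tab; axes as the bin's. Fin: 12 mm thick (bin x), 24 wide (bin y), standing 22 above its plate. Plate: 60 (bin x) x 64 mm, top 24 mm above the deck, covers the button; side rails 33 mm either side of the fin's middle rise 2 mm above the plate. Push the fin from its front with shut fingers, or pinch it across its width.
- lock (a joint): Slide of the lock tab towards the bin's back (bin +x), m: 0 to 0.010 (at the start) covers the button, 0.070 is its stop, fully aside. It moves with about 1.5 N and stays where it is left.
- button_top (a point): Top centre of the green button, a flat disc 36 mm in diameter, 16 mm above the deck when up, under the lock plate at bin x = -35, y = -79 mm. With the lock fully aside the fin stands 70 mm and the plate's edge 40 mm behind the button's centre (towards bin +x).
- button (a joint): Button travel straight down, m: 0 up, 0.012 fully down. Spring: 1.5 N to start, about 4 N fully down; it rises again when released. The gap between the doors grows evenly with the travel.
- needle_box: Orange and white needle carton, loose, 66 x 133 x 53 mm, standing near the vaccine carton; origin at the middle of its underside. Bystander.
- thermometer: White pistol-shaped thermometer lying on the table, loose, 95 x 118 x 35 mm, origin at the middle of its underside. Bystander.
- note_block: Yellow note block, loose, left of the bin, 78 x 77 x 24 mm, origin at the middle of its underside. Bystander.
There are look-alikes about, which are no part of the job. What is shaped like the carton but black, turquoise or yellow is not meant.

How it is judged:
On the way, in this order (a step that is already met when the one before it is completed fails the run):
1. the carton stands upright on the closed drop doors, let go (x of carton in the frame of drop_doors between -0.03 and 0.03 m and y of carton in the frame of drop_doors between -0.036 and 0.036 m and z of carton in the frame of drop_doors between -0.006 and 0.006 m and angle between carton's own z axis and vertical below 0.12 rad and contact force between the fingers and carton below 0.05 N and value of joint button below 0.003 m), for 0.2 s.
2. the child-lock tab is slid back off the button (at least 55 of its 70 mm), the carton still on the doors (value of joint lock above 0.055 m and z of carton in the frame of drop_doors between -0.006 and 0.006 m), for 0.1 s.
3. the uncovered button is pressed down (at least 10 of 12 mm) (value of joint button above 0.01 m and value of joint lock above 0.055 m), for 0.1 s.
At the end, for the whole second after the job is handed in: The carton lies at rest inside the bin's chamber below the drop doors (its origin within the chamber walls and less than 75 mm above the bin's underside), and the button is back up (within 3 mm). The lock tab may stay open (x of carton in the frame of bin between -0.086 and 0.086 m and y of carton in the frame of bin between -0.04 and 0.116 m and z of carton in the frame of bin between 0 and 0.075 m and linear speed of carton below 0.02 m/s and value of joint button below 0.003 m); the robot touches nothing.
It fails at once if the needle carton is moved by more than 30 mm (distance of needle_box from where it was at the start of the episode above 0.03 m).
It fails at once if the thermometer is moved by more than 30 mm (distance of thermometer from where it was at the start of the episode above 0.03 m).
It fails at once if the note block is moved by more than 30 mm (distance of note_block from where it was at the start of the episode above 0.03 m).
It also fails if it takes over 58 s, if anything falls off the work surface, if the arm or the gripper's body presses on something with over 40 N, if the wrist force passes 120 N, or if a joint passes its speed limit or range.

ROBOT

A 6-joint arm with a two-finger parallel gripper is mounted at the origin on a cart in front of the work surface, level with it; the furniture and walls round the work are solid. World frame = base frame: x ahead of the robot, y to its left, z up, the work surface at z = 0. Lengths are in m, angles in rad, forces in N, time in s.
With the tool pointing down it reaches from about 0.425 to 0.95 m from the base axis. Payload 3.5 kg.
Tool frame: the origin (TCP) lies midway between the tips of the shut fingers; the grasp point (between the pads) lies 19 mm behind it (ctrl.pinch_z is the distance from the TCP to the grasp point, in m); z points along the fingers, y is the line along which they close (so a half turn about z gives the same grasp; the last joint's range is limited). The gripper opens to 85 mm and grips with 20 to 120 N. Pads are 22 mm wide; open, the fingers measure 114 mm over their backs; the gripper's body (76 mm by 85 mm) begins 54 mm behind the grasp point. The pads swing forward as they close: fully open they stand 13 mm farther back than shut.
Start: joints at [1.108, 0.286, 1.577, -0, 1.279, -0.15], TCP at [0.208, 0.642, 0.231] pointing down, gripper open.
Joint ranges: [-2.77, 2.77], [-0.9, 2.22], [0.21, 2.48], [-1.53, 4.67], [0.24, 2.81], [-2.84, 2.84]. Speed limits (rad/s): [2.79, 2.79, 3.14, 3.14, 3.14, 3.14].

INTERFACE

Orientations are given as a unit quaternion [x, y, z, w].
In Python, from plant import get_state, viewer, sign_off, ctrl gives the robot as it stands. The module is installed in compiled form; this text tells all that it offers.
- The arm moves only by the shell command python3 -m handwheel 'ROWS' [FORCE]. ROWS is JSON, a list that holds one entry, the list of rows, each a list of 5 numbers: the finger opening in m, from 0 to 0.0854, then the shift along the tool's x, y, z in m, then the turn about the tool's z in degrees. In form: [[[claw, x, y, z, spin], ...]]. A call has 1 to 12 rows; each row shifts and turns the commanded pose from where the row before left it, along the tool's axes as they then stand; what a row does not reach is not made up. A row lasts 1/12 s, in which the tool goes at most 41.7 mm and 7.16 degrees, less where a joint would pass 70% of its speed; a pose out of reach is approached as far as the arm can. A call is refused whole if a number of a shift passes 0.0417 or a number of a turn 7.16, either way. A call with a gripper value outside its range is refused whole. The fingers move at their own pace and stop on an object; FORCE is the grip in N (left out, the last holds). Time passes only in rows, so rows that do not move let the fingers close. It gives the time, the measured TCP pose, the force, the opening and the grip force at its end, in the units of the state.
- get_state(): the state, without advancing time (a new reading comes with each control period).
- viewer.read_camera(name): name is "side" or "top" or "wrist"; returns the picture (480x640x3 uint8, blue, green, red); there is no depth.
- viewer.camera_params(name): a dict with "fov_y" (degrees; the focal length in pixels is half the picture's height over the tangent of half this angle, whatever the lens; pixels are square), "cx", "cy" (the principal point, pixels), "k1" (the pictures are not rectified: a ray, as slopes to the right and down, at radius r is drawn at 1 + k1 r^2 times it, then the intrinsics apply), "xyz" and "attitude" of the camera in the world; the wrist camera has in their place "hand_eye" (4x4, takes a point from camera to tool coordinates, whose origin is the TCP and whose axes are the flange's). Camera axes: x right, y up, looking along -z (the intrinsics and any distortion apply to the point x, -y, -z); pixel columns grow to the right and rows downward; lengths in m; the calibration is good to about 2 mm. A picture is of the moment at which its call begins: read the wrist's pose just before it. camera_params takes no time and is no camera call.
- sign_off(): hands the job in; it is judged then, once.
Trained networks look in the newest picture that a camera, given by its name, has taken for a name from the list of things; names that differ only in an ending like _2 or _b are one class to them, and where a whole thing is asked for, a point or a joint stands for the part that bears it (a point fixed in the world has none). Each returns a list of dicts, best first, with "confidence" (0 to 1); they miss things now and then, are a little off and sometimes report something else, mostly with a low value. They report only what shows in the picture. A call takes as long as a camera call. They do not tell look-alikes from the thing itself.
- viewer.look_for(camera, name): "extent" ([left, top, width, height] as shares, 0 to 1, of the picture: columns of its width, rows of its height, round what is visible of it).
- viewer.outline_of(camera, name): "mask" (480x640 bool, what is visible of it) and "extent" ([left, top, width, height] as shares, 0 to 1, of the picture: columns of its width, rows of its height, round what is visible of it).
- viewer.pinpoint(camera, name): "xy" ([column, row] as shares, 0 to 1, of the picture: columns of its width, rows of its height: a listed point, or the origin of a listed thing).
The state is a dict: "time": time; "qpos": joint angles; "dq": joint speeds; "joint_efforts": joint torques, N m; "eef_pos": TCP position; "tcp_rot": TCP orientation; "contact_force": force on the tool from outside, world axes, zero at the start; "wrist_torque": the same for the moment, N m; "opening": opening from 0.0 (shut) to 1.0 (fully open); "finger_force": force on a finger pad.
Only numpy, scipy, OpenCV 4.12 (cv2) and the standard library are available. Lean on these libraries where they do the work, as an engineer would, in place of code of your own. Each camera call takes 0.05 s, during which the arm holds its last target. There are 200 camera calls.

## Working session

There is one attempt and no reset: what is moved stays moved. The work goes in short steps, Python scripts to look and compute and a shell command to move; the robot and the scene stay as the last step left them, time stands still between calls to the robot, and variables do not carry over. Pictures are saved under pics/ and viewed, at most 13 in all, crops included, and the job is handed in when it is done.

```bash
mkdir -p pics; cat > h.py <<'E'
import numpy as np, cv2
from scipy.spatial.transform import Rotation as R
from plant import get_state, viewer, ctrl
def cam(name, st=None):
    p=viewer.camera_params(name)
    f=240/np.tan(np.radians(p["fov_y"])/2)
    if "hand_eye" in p:
        st=st or get_state()
        T=np.eye(4);T[:3,:3]=R.from_quat(st["tcp_rot"]).as_matrix();T[:3,3]=st["eef_pos"]
        T=T@np.array(p["hand_eye"])
    else:
        T=np.eye(4);a=np.array(p["attitude"])
        T[:3,:3]=R.from_quat(a).as_matrix() if a.size==4 else a.reshape(3,3);T[:3,3]=p["xyz"]
    return dict(f=f,cx=p["cx"],cy=p["cy"],k1=p["k1"],T=T)
def ray(c,uv):
    d=(np.array(uv,float)-[c["cx"],c["cy"]])/c["f"]; u=d.copy()
    for _ in range(30): u=d/(1+c["k1"]*(u@u))
    v=c["T"][:3,:3]@np.array([u[0],-u[1],-1]); return c["T"][:3,3],v
def atz(c,uv,z):
    o,v=ray(c,uv); return o+v*(z-o[2])/v[2]
def proj(c,P):
    q=np.linalg.inv(c["T"])@np.append(P,1); s=np.array([q[0],-q[1]])/-q[2]
    return s*(1+c["k1"]*(s@s))*c["f"]+[c["cx"],c["cy"]]
def tri(obs):
    A=np.zeros((3,3));b=np.zeros(3)
    for c,uv in obs:
        o,v=ray(c,uv);v=v/np.linalg.norm(v);M=np.eye(3)-np.outer(v,v);A+=M;b+=M@o
    return np.linalg.solve(A,b)
E
python3 - <<'E'
from h import *
np.set_printoptions(precision=4,suppress=True)
print(viewer.camera_params("top"),viewer.camera_params("side"),ctrl.pinch_z)
print(get_state()["tcp_rot"])
cs={}
for n in("top","side"):
    im=viewer.read_camera(n);cv2.imwrite(f"pics/{n}0.png",im);cs[n]=cam(n)
    print(n,cs[n]["f"],cs[n]["T"])
    for t in("carton","bin","drop_doors","lock_fin","needle_box","thermometer","note_block","button_top"):
        print(n,t,[(np.round(np.array(d["xy"])*[640,480],1),round(d["confidence"],2)) for d in viewer.pinpoint(n,t)][:6])
E
```

```text
{'fov_y': 45.50391390628749, 'cx': 323.12296091121914, 'cy': 240.87213864389722, 'k1': 0.008812051817609903, 'xyz': array([0.4257, 0.    , 1.6604]), 'attitude': array([-0.0143,  0.0236,  0.709 , -0.7047])} {'fov_y': 55.333494326205326, 'cx': 318.8915470670751, 'cy': 243.26471121441395, 'k1': -0.06881396353713837, 'xyz': array([-0.0053, -0.9913,  0.9459]), 'attitude': array([ 0.447 , -0.1047, -0.2293,  0.8583])} 0.0187
[ 0.1558  0.9878 -0.0011 -0.0003]
top 572.2802286043396 [[-0.0064  0.9985 -0.0536  0.4257]
 [-0.9999 -0.0056  0.0133  0.    ]
 [ 0.013   0.0537  0.9985  1.6604]
 [ 0.      0.      0.      1.    ]]
top carton [(array([411.6, 260.4]), 0.9), (array([364.3, 218.3]), 0.89), (array([374.6, 261.4]), 0.82), (array([304.8, 288.3]), 0.56)]
top bin [(array([284.6, 213.6]), 0.88)]
top drop_doors [(array([267.4, 205.9]), 0.57)]
top lock_fin [(array([300.2, 224.9]), 0.85), (array([283.6, 212.4]), 0.19)]
top needle_box []
top thermometer [(array([471.9, 273.4]), 0.87)]
top note_block [(array([164.3, 247.1]), 0.75)]
top button_top [(array([269.1, 206.3]), 0.58)]
side 457.77797457223926 [[ 0.8729  0.3    -0.3847 -0.0053]
 [-0.4872  0.4952 -0.7193 -0.9913]
 [-0.0253  0.8153  0.5784  0.9459]
 [ 0.      0.      0.      1.    ]]
side carton [(array([272.7, 291.6]), 0.61), (array([347. , 349.1]), 0.59), (array([359.7, 298.3]), 0.59), (array([328.5, 321.4]), 0.58)]
side bin [(array([322.5, 258.2]), 0.91)]
side drop_doors [(array([322.6, 219.6]), 0.64)]
side lock_fin [(array([316.7, 224.9]), 0.62), (array([349.3, 351. ]), 0.2)]
side needle_box [(array([401.1, 329.2]), 0.59)]
side thermometer [(array([376.6, 400.1]), 0.55)]
side note_block [(array([259.5, 221.7]), 0.62)]
side button_top []
```

View pics/top0.png

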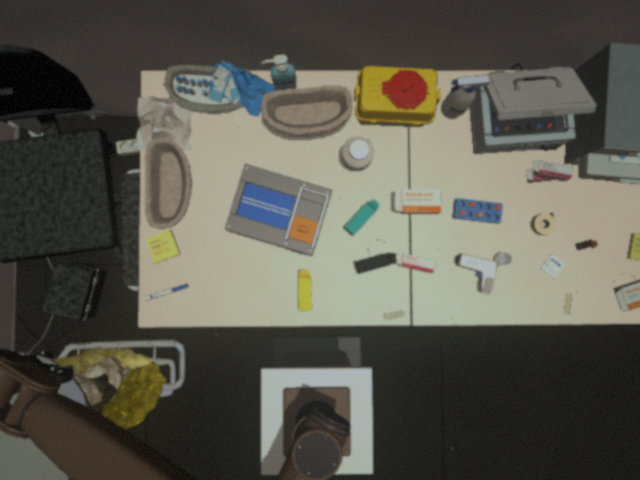

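View pics/side0.png

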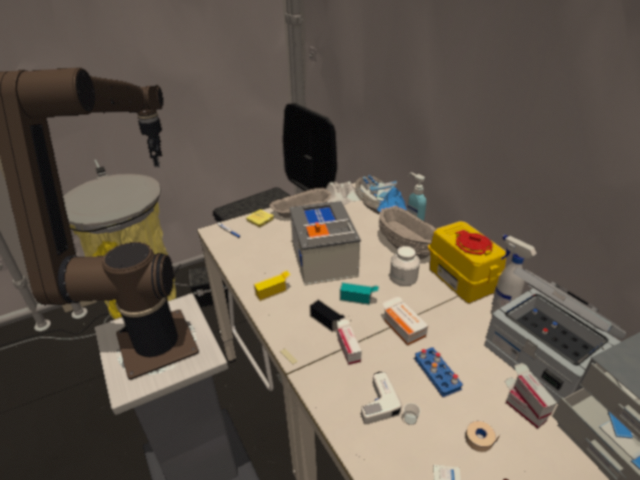

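```bash
python3 - <<'E'
from h import *
np.set_printoptions(precision=4,suppress=True)
ct=cam("top");cside=cam("side")
im=cv2.imread("pics/top0.png")
viewer.read_camera("top")
def px(n,z):
    for d in viewer.outline_of("top",n)[:4]:
        m=d["mask"].astype(np.uint8);P=np.array([atz(ct,(u,v),z)[:2] for v,u in zip(*np.nonzero(m))])
        r=cv2.minAreaRect((P*1000).astype(np.float32)); print(n,round(d["confidence"],2),np.round(np.array(d["extent"])*[640,480,640,480]),"centre",np.round(r[0],1),"size",np.round(r[1],1),"ang",round(r[2],2))
px("carton",.035);px("drop_doors",.138);px("bin",.15);px("needle_box",.05);px("note_block",.024);px("lock_fin",.174)
print("carton tri",tri([(ct,(411.6,260.4)),(cside,(347,349.1))]))
print("bin tri",tri([(ct,(284.6,213.6)),(cside,(322.5,258.2))]))
print("fin tri",tri([(ct,(300.2,224.9)),(cside,(316.7,224.9))]))
print("doors tri",tri([(ct,(267.4,205.9)),(cside,(322.6,219.6))]))
# blue rect, orange from colours
hsv=cv2.cvtColor(im,cv2.COLOR_BGR2HSV)
roi=np.zeros(im.shape[:2],np.uint8);roi[160:262,220:340]=1
b=((hsv[...,0]>100)&(hsv[...,0]<130)&(hsv[...,1]>120)&(roi>0))
o=((hsv[...,0]<20)&(hsv[...,1]>120)&(hsv[...,2]>100)&(roi>0))
for n,m,z in(("blue",b,.138),("orange",o,.174)):
    m=cv2.morphologyEx(m.astype(np.uint8),cv2.MORPH_OPEN,np.ones((3,3)))
    P=np.array([atz(ct,(u,v),z)[:2] for v,u in zip(*np.nonzero(m))])
    r=cv2.minAreaRect((P*1000).astype(np.float32));print(n,np.round(r[0],1),np.round(r[1],1),r[2])
E
```

```text
carton 0.82 [297. 269.  16.  41.] centre [375.6  30.5] size [ 34.  110.1] ang 89.77
carton 0.78 [355. 251.  43.  23.] centre [ 452.3 -171.9] size [ 35.7 119.7] ang 15.26
carton 0.67 [344. 198.  34.  36.] centre [ 583.7 -134.1] size [ 36.9 119.9] ang 46.58
drop_doors 0.61 [225. 162. 105.  94.] centre [593.7  98.3] size [248.7 191.2] ang 72.29
needle_box 0.58 [399. 190.  42.  26.] centre [ 623.9 -291.1] size [130.9  68.4] ang 89.7
note_block 0.72 [145. 232.  32.  29.] centre [503.2 436.7] size [78.4 80.6] ang 19.48
lock_fin 0.76 [292. 215.  26.  31.] centre [536.6  30.5] size [67.1 59.2] ang 73.15
carton tri [ 0.4548 -0.2792 -0.0089]
bin tri [0.5904 0.0909 0.0081]
fin tri [0.5441 0.0405 0.1861]
doors tri [0.6051 0.1264 0.1376]
blue [602.4 132.3] [134.5  86.9] 72.78919982910156
orange [536.6  33.2] [59.9 58.1] 72.62190246582031
```

```bash
python3 -m handwheel '[[[0.085,-0.029,-0.0285,-0.004,0],[0.085,-0.029,-0.0285,-0.004,0],[0.085,-0.029,-0.0285,-0.004,0],[0.085,-0.029,-0.0285,-0.004,0],[0.085,-0.029,-0.0285,-0.004,0],[0.085,-0.029,-0.0285,-0.004,0],[0.085,-0.029,-0.0285,-0.004,0],[0.085,-0.029,-0.0285,-0.004,0],[0.085,-0.029,-0.0285,-0.004,0],[0.085,-0.029,-0.0285,-0.004,0],[0.085,-0.029,-0.0285,-0.004,0],[0.085,-0.029,-0.0285,-0.004,0]]]'
python3 -m handwheel '[[[0.085,0,0,0,7],[0.085,0,0,0,7],[0.085,0,0,0,7],[0.085,0,0,0,7],[0.085,0,0,0,7],[0.085,0,0,0,7],[0.085,0,0,0,7],[0.085,0,0,0,7],[0.085,0,0,0,7],[0.085,0,0,0,7],[0.085,0,0,0,7],[0.085,0,0,0,7]]]'
python3 -m handwheel '[[[0.085,0,0,0,6],[0.085,0,0,0,0]]]'
python3 -c "
from plant import *
print(viewer.camera_params('wrist'),get_state()['qpos'],get_state()['tcp_rot'])"
```

```text
time: 2.25
eef_pos: [0.434, 0.208, 0.28]
tcp_rot: [0.156, 0.988, 0.0, 0.001]
contact_force: [0.1, -0.3, -0.1]
opening: 0.993
finger_force: 0.0
time: 3.25
eef_pos: [0.4335, 0.2097, 0.2795]
tcp_rot: [0.779, 0.627, 0.0, 0.0]
contact_force: [0.3, -0.0, -0.5]
opening: 0.993
finger_force: 0.0
time: 3.42
eef_pos: [0.4335, 0.2097, 0.2795]
tcp_rot: [0.809, 0.588, 0.0, 0.0]
contact_force: [0.1, 0.6, -0.0]
opening: 0.999
finger_force: 0.0
{'fov_y': 60.839505414587194, 'cx': 318.3562137253628, 'cy': 238.71961084922313, 'k1': -0.025795140307284317, 'hand_eye': array([[-9.72707710e-04,  9.48581711e-01,  3.16530868e-01,
         8.24249141e-02],
       [ 9.99999479e-01,  8.24906337e-04,  6.00940246e-04,
        -7.07605743e-04],
       [ 3.08932608e-04,  3.16531288e-01, -9.48582020e-01,
        -1.43624161e-01],
       [ 0.00000000e+00,  0.00000000e+00,  0.00000000e+00,
         1.00000000e+00]])} [ 2.39564911e-01 -1.88329791e-01  1.98213207e+00 -2.64063336e-05
  1.34752504e+00  5.54095150e-01] [8.09124283e-01 5.87637539e-01 1.17900856e-04 6.21795096e-05]
```

```bash
python3 -m handwheel '[[[0.085,-0.036,0.0135,0.003,0],[0.085,-0.036,0.0135,0.003,0],[0.085,-0.036,0.0135,0.003,0],[0.085,-0.036,0.0135,0.003,0],[0.085,-0.036,0.0135,0.003,0],[0.085,-0.036,0.0135,0.003,0],[0.085,-0.036,0.0135,0.003,0],[0.085,-0.036,0.0135,0.003,0],[0.085,-0.036,0.0135,0.003,0],[0.085,-0.036,0.0135,0.003,0],[0.085,-0.036,0.0135,0.003,0],[0.085,-0.036,0.0135,0.003,0]]]'
python3 -m handwheel '[[[0.085,0,0,0,0]]]'
python3 - <<'E'
from h import *
np.set_printoptions(precision=4,suppress=True)
s=get_state();im=viewer.read_camera("wrist");cv2.imwrite("pics/w1.png",im);c=cam("wrist",s)
print(s["eef_pos"],R.from_quat(s["tcp_rot"]).as_matrix()[:,:2])
for d in viewer.pinpoint("wrist","carton"): uv=np.array(d["xy"])*[640,480];print(d["confidence"],uv,atz(c,uv,0))
for d in viewer.outline_of("wrist","carton"):
    P=np.array([atz(c,(u,v),.045)[:2] for v,u in zip(*np.nonzero(d["mask"]))])
    r=cv2.minAreaRect((P*1000).astype(np.float32));print(d["confidence"],np.array(d["extent"])*[640,480,640,480],r)
E
```

```text
time: 4.42
eef_pos: [0.4545, -0.2532, 0.2434]
tcp_rot: [0.808, 0.589, 0.0, 0.0]
contact_force: [0.5, 0.1, -0.3]
opening: 0.991
finger_force: 0.0
time: 4.5
eef_pos: [0.4542, -0.2568, 0.2428]
tcp_rot: [0.809, 0.587, -0.001, 0.001]
contact_force: [-0.1, 0.1, -0.0]
opening: 0.998
finger_force: 0.0
[ 0.4542 -0.2568  0.2428] [[ 0.3101  0.9507]
 [ 0.9507 -0.3101]
 [-0.0024  0.0002]]
0.85 [323.776 216.288] [ 0.451 -0.281  0.   ]
0.69 [289.472 100.416] [ 0.4549 -0.1688  0.    ]
0.58 [418.624   7.392] [ 0.5834 -0.1318  0.    ]
0.98 [222.976  25.296 110.784 147.888] ((451.9331970214844, -170.16798400878906), (37.612125396728516, 115.35791778564453), 15.211862564086914)
0.56 [301.824 167.424  44.992 122.784] ((450.5259704589844, -279.6453552246094), (112.38045501708984, 36.299373626708984), 76.29673767089844)
0.56 [358.592   0.    150.784  46.416] ((578.8193359375, -151.61277770996094), (33.06729507446289, 113.9809799194336), 72.30397033691406)
```

View pics/w1.png

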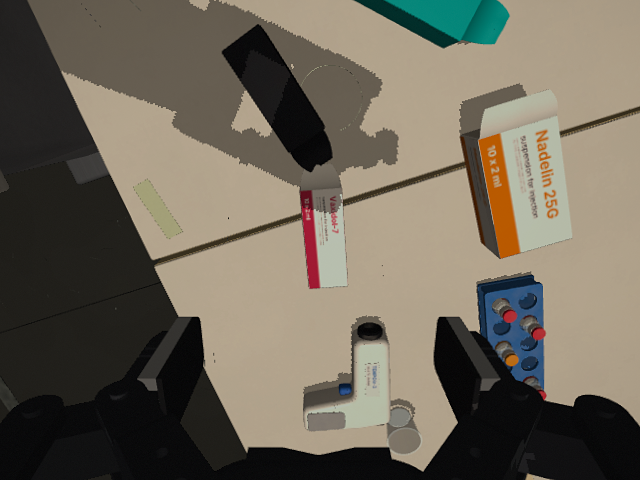

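```bash
python3 - <<'E'
from h import *
np.set_printoptions(precision=4,suppress=True)
c=cam("wrist")
im=cv2.imread("pics/w1.png")
P={n:atz(c,uv,.045) for n,uv in dict(tl=(300.5,190),tr=(341,191),br=(347.5,287.5),bl=(309,289.5)).items()};print(P)
for a,b in(("bl","tl"),("br","tr"),("tl","tr"),("bl","br")):
    d=P[b]-P[a];print(a,b,np.linalg.norm(d),np.degrees(np.arctan2(d[1],d[0])))
m=sum(P.values())/4;print(m)
s=get_state();M=R.from_quat(s["tcp_rot"]).as_matrix();print(s["eef_pos"],M.T@(m-s["eef_pos"]))
E
```

```text
{'tl': array([ 0.4429, -0.2346,  0.045 ]), 'tr': array([ 0.4753, -0.246 ,  0.045 ]), 'br': array([ 0.4548, -0.3338,  0.045 ]), 'bl': array([ 0.4205, -0.3249,  0.045 ])}
bl tl 0.09298510908383219 76.09102430100756
br tr 0.09018665280914599 76.85604577173645
tl tr 0.034366468840085124 -19.360944505327243
bl br 0.03541812155571394 -14.651044724868205
[ 0.4484 -0.2848  0.045 ]
[ 0.4545 -0.2511  0.2431] [-0.0341  0.0046  0.198 ]
```

```bash
python3 -m handwheel '[[[0.085,-0.02,0.003,0,0],[0.085,-0.02,0.003,0,0],[0.085,0,0,0.035,-4.4],[0.085,0,0,0.035,0],[0.085,0,0,0.035,0],[0.085,0,0,0.035,0],[0.085,0,0,0.03,0],[0.085,0,0,0.02,0],[0.085,0,0,0,0],[0.085,0,0,0,0]]]' 40
python3 - <<'E'
from h import *
np.set_printoptions(precision=4,suppress=True)
s=get_state();im=viewer.read_camera("wrist");cv2.imwrite("pics/w2.png",im)
print(s["eef_pos"],R.from_quat(s["tcp_rot"]).as_matrix()[:,:2])
E
```

```text
time: 5.48
eef_pos: [0.448, -0.2893, 0.0529]
tcp_rot: [0.785, 0.62, -0.0, -0.001]
contact_force: [-0.5, -0.2, 0.8]
opening: 0.994
finger_force: 0.0
[ 0.448  -0.2893  0.0529] [[ 0.2312  0.9729]
 [ 0.9729 -0.2312]
 [ 0.0013 -0.0019]]
```

View pics/w2.png

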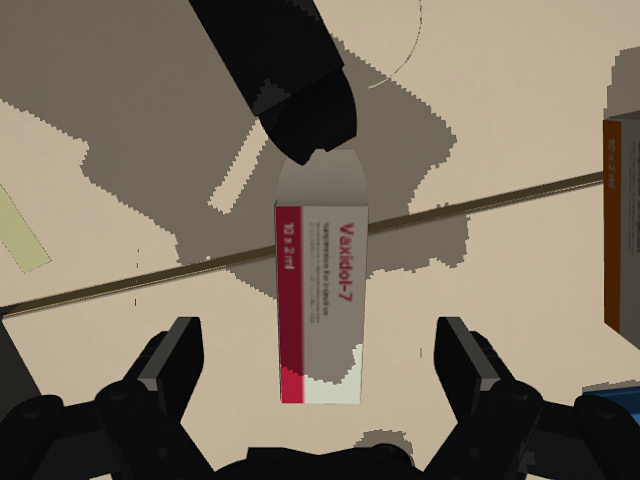

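```bash
python3 -m handwheel '[[[0.085,0,0,0.022,0],[0.085,0,0,0.021,0],[0.085,0,0,0,0],[0.03,0,0,0,0],[0.03,0,0,0,0],[0.03,0,0,0,0],[0.03,0,0,0,0],[0.03,0,0,0,0],[0.03,0,0,0,0],[0.03,0,0,0,0]]]' 30
python3 - <<'E'
from h import *
s=get_state();im=viewer.read_camera("wrist");cv2.imwrite("pics/w3.png",im)
print(s["eef_pos"],s["opening"]*.085,s["finger_force"],s["qpos"])
E
```

```text
time: 6.37
eef_pos: [0.4493, -0.292, 0.0122]
tcp_rot: [0.785, 0.619, 0.0, 0.001]
contact_force: [0.1, 1.4, 7.5]
opening: 0.419
finger_force: 31.0
[ 0.44930889 -0.29204497  0.01216193] 0.035593636371186406 31.00511133670807 [-7.65814714e-01  2.75529710e-01  2.04481906e+00  8.65497892e-05
  8.18272317e-01 -5.29995782e-01]
```

View pics/w3.png

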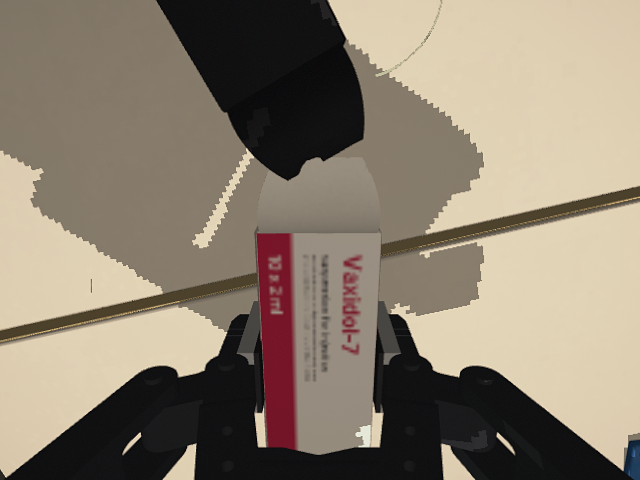

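```bash
python3 -m handwheel '[[[0.03,0,0,-0.02,0],[0.03,0,0,-0.04,0],[0.03,0,0,-0.04,0],[0.03,0,0,-0.04,0],[0.03,0,0,-0.04,0],[0.03,0,0,-0.04,0],[0.03,0,0,-0.02,4.1],[0.03,0,0,0,0],[0.03,0,0,0,0]]]'
python3 - <<'E'
from h import *
np.set_printoptions(precision=4,suppress=True)
st=get_state()
c=cam("wrist",dict(tcp_rot=[.785,.619,0,0.001],eef_pos=[.4493,-.292,.0122]))
p=atz(c,(319,233),.045); M=R.from_quat([.785,.619,0,0]).as_matrix()
off=(M.T@(p-[.4493,-.292,.0122])); print("y35 edge in tool",off)
k=off[0]-.035; print("origin at tool x",k)
st=get_state();M=R.from_quat(st["tcp_rot"]).as_matrix()
print(st["eef_pos"],np.degrees(np.arctan2(M[1,0],M[0,0])),st["opening"],st["finger_force"])
by=np.array([np.cos(np.radians(72.5)),np.sin(np.radians(72.5))])
T=np.append(np.array([.6035,.133])-k*by,.25);print("target",T,"shift",M.T@(T-st["eef_pos"]))
E
```

```text
time: 7.17
eef_pos: [0.4485, -0.2914, 0.2518]
tcp_rot: [0.807, 0.591, 0.0, 0.002]
contact_force: [-0.6, 0.2, -1.3]
opening: 0.415
finger_force: 30.3
y35 edge in tool [ 0.0472 -0.0006 -0.0328]
origin at tool x 0.012221804683149054
[ 0.4485 -0.2914  0.2518] 72.418754901395 0.41537557243505113 30.300448536872864
target [0.5998 0.1213 0.25  ] shift [0.4392 0.0196 0.0012]
```

```bash
python3 -m handwheel '[[[0.03,0.02,0.0016,0,0],[0.03,0.038,0.0016,0,0],[0.03,0.04,0.0016,0,0],[0.03,0.04,0.0016,0,0],[0.03,0.04,0.0016,0,0],[0.03,0.04,0.0016,0,0],[0.03,0.04,0.0016,0,0],[0.03,0.04,0.0016,0,0],[0.03,0.04,0.0016,0,0],[0.03,0.04,0.0016,0,0],[0.03,0.04,0.0016,0,0],[0.03,0.021,0.002,0,0]]]'
python3 -m handwheel '[[[0.03,0,0,0.03,0],[0.03,0,0,0.03,0],[0.03,0,0,0,0],[0.03,0,0,0,0]]]'
python3 - <<'E'
from h import *
np.set_printoptions(precision=4,suppress=True)
st=get_state();M=R.from_quat(st["tcp_rot"]).as_matrix()
im=viewer.read_camera("wrist");cv2.imwrite("pics/w4.png",im)
print(st["eef_pos"],np.degrees(np.arctan2(M[1,0],M[0,0])),st["opening"],st["finger_force"])
T=np.array([.5998,.1213,.19]);print(M.T@(T-st["eef_pos"]))
# predicted deck-opening corners
c=cam("wrist",st)
for a,b in((46,70),(-46,70),(46,-70),(-46,-70)):
    t=np.radians(-17.5);bx=np.array([np.cos(t),np.sin(t)]);by=np.array([-np.sin(t),np.cos(t)])
    print(a,b,proj(c,np.append(np.array([.6035,.133])+(a*bx+b*by)/1000,.15)))
E
```

```text
time: 8.17
eef_pos: [0.5987, 0.1253, 0.2466]
tcp_rot: [0.806, 0.592, -0.002, -0.002]
contact_force: [-0.9, -0.3, -0.6]
opening: 0.418
finger_force: 30.3
time: 8.5
eef_pos: [0.5968, 0.1214, 0.1855]
tcp_rot: [0.807, 0.591, -0.004, -0.003]
contact_force: [0.1, 0.7, -0.6]
opening: 0.422
finger_force: 30.3
[0.5968 0.1214 0.1855] 72.41458375039595 0.421544855166141 30.26107370853424
[ 0.0008  0.0028 -0.0046]
46 70 [438.3591 100.7899]
-46 70 [217.3471 101.2793]
46 -70 [413.9423 382.2457]
-46 -70 [239.047  381.5781]
```

View pics/w4.png

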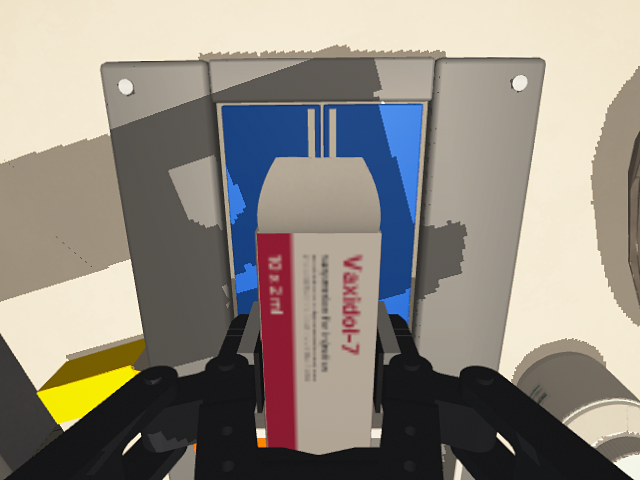

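```bash
python3 -m handwheel '[[[0.03,0.001,0.0015,0.012,0],[0.03,0,0,0.01,0],[0.03,0,0,0.006,0],[0.03,0,0,0.004,0],[0.03,0,0,0,0],[0.03,0,0,0,0]]]'
```

```text
time: 9.05
eef_pos: [0.6014, 0.1218, 0.1582]
tcp_rot: [0.807, 0.59, -0.0, -0.0]
contact_force: [-0.3, -1.0, -0.3]
opening: 0.412
finger_force: 30.3
```

```bash
python3 -m handwheel '[[[0.03,0,0,0.003,0],[0.03,0,0,0.003,0],[0.03,0,0,0.001,0],[0.03,0,0,0,0],[0.03,0,0,0,0]]]'
```

```text
time: 9.47
eef_pos: [0.6014, 0.1219, 0.1513]
tcp_rot: [0.807, 0.59, -0.0, -0.0]
contact_force: [0.9, -0.3, -0.6]
opening: 0.417
finger_force: 30.3
```

```bash
python3 -m handwheel '[[[0.03,0,0,0.001,0],[0.03,0,0,0.0005,0],[0.03,0,0,0,0]]]'
python3 -m handwheel '[[[0.05,0,0,0,0],[0.05,0,0,0,0],[0.05,0,0,0,0],[0.05,0,0,0,0]]]'
python3 - <<'E'
from h import *
s=get_state();im=viewer.read_camera("wrist");cv2.imwrite("pics/w5.png",im)
print(s["eef_pos"],s["opening"]*.085,s["finger_force"],s["contact_force"])
E
```

```text
time: 9.72
eef_pos: [0.6017, 0.1219, 0.1502]
tcp_rot: [0.807, 0.59, 0.0, 0.0]
contact_force: [-0.2, 0.6, 0.7]
opening: 0.416
finger_force: 30.5
time: 10.05
eef_pos: [0.6015, 0.1219, 0.1498]
tcp_rot: [0.807, 0.59, -0.0, -0.0]
contact_force: [-0.3, 0.9, -0.4]
opening: 0.585
finger_force: 0.0
[0.6014636  0.12191548 0.14977425] 0.049753065573354564 0.0 [-0.31195347  0.9402481  -0.41484002]
```

View pics/w5.png

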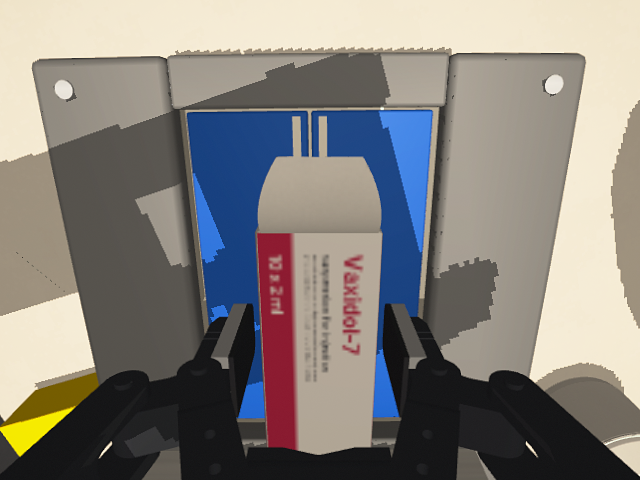

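```bash
python3 -m handwheel '[[[0.05,0,0,-0.02,0],[0.05,0,0,-0.04,0],[0.05,0,0,-0.04,0],[0.05,0,0,-0.02,0],[0,-0.035,-0.015,0,0],[0,-0.035,-0.015,0,0],[0,-0.035,-0.015,0,0],[0,0,0,0,0],[0,0,0,0,0],[0,0,0,0,0]]]'
python3 - <<'E'
from h import *
np.set_printoptions(precision=4,suppress=True)
c5=cam("wrist",dict(eef_pos=[.6015,.1219,.1498],tcp_rot=[.807,.590,0,0]))
q=[atz(c5,uv,.15) for uv in((183,109),(437,108))];print("opening corners",q, np.linalg.norm(q[1]-q[0]))
d=q[1]-q[0];a=np.arctan2(d[1],d[0]);bx=np.array([np.cos(a),np.sin(a)]);by=np.array([-bx[1],bx[0]]);dc=((q[0]+q[1])/2)[:2]-.07*by
print("yaw",np.degrees(a),"doors",dc)
st=get_state();M=R.from_quat(st["tcp_rot"]).as_matrix();c=cam("wrist",st)
im=viewer.read_camera("wrist");cv2.imwrite("pics/w6.png",im)
print(st["eef_pos"],np.degrees(np.arctan2(M[1,0],M[0,0])),st["opening"])
B=dc-.035*bx-.117*by;print("button pred",B,proj(c,np.append(B,.166)))
for d in viewer.pinpoint("wrist","lock_fin"):
    uv=np.array(d["xy"])*[640,480];p=atz(c,uv,.196);r=p[:2]-B;print(d["confidence"],uv,p,"rel button bin",r@bx,r@by,"tool",M.T@(p-st["eef_pos"]))
E
```

```text
time: 10.93
eef_pos: [0.5271, 0.0355, 0.2702]
tcp_rot: [0.807, 0.59, 0.001, 0.0]
contact_force: [0.6, 0.2, -0.8]
opening: -0.0
finger_force: 0.0
opening corners [array([0.5819, 0.2127, 0.15  ]), array([0.6632, 0.187 , 0.15  ])] 0.08533222150205215
yaw -17.517094718428822 doors [0.6015 0.1331]
[0.5271 0.0355 0.2702] 72.34602482389847 -0.00021764086114228322
button pred [0.5329 0.0321] [329.7066 240.6199]
0.82 [336.384 251.616] [0.5368 0.0346 0.196 ] rel button bin 0.00295979125064139 0.0035424555632475605 tool [0.002  0.0094 0.0742]
```

View pics/w6.png

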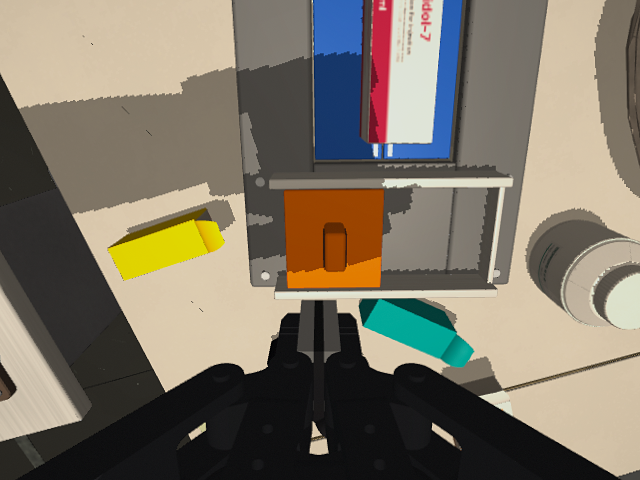

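```bash
python3 -m handwheel '[[[0,0.002,-0.019,0.02,0],[0,0,0,0.035,0],[0,0,0,0.024,0],[0,0,0,0.01,0],[0,0,0,0,0],[0,0,0,0,0]]]'
python3 -m handwheel '[[[0,0,0.01,0,0],[0,0,0.01,0,0],[0,0,0.01,0,0],[0,0,0.01,0,0],[0,0,0.01,0,0],[0,0,0.01,0,0],[0,0,0,0,0]]]'
python3 -m handwheel '[[[0,0,0.005,0,0],[0,0,0.004,0,0],[0,0,0,0,0]]]'
```

```text
time: 11.53
eef_pos: [0.51, 0.0436, 0.1812]
tcp_rot: [0.807, 0.591, -0.0, -0.0]
contact_force: [0.0, -0.2, 1.0]
opening: -0.003
finger_force: 0.0
time: 12.12
eef_pos: [0.5687, 0.0239, 0.1811]
tcp_rot: [0.807, 0.59, 0.001, 0.001]
contact_force: [-0.3, -0.5, -0.3]
opening: 0.001
finger_force: 0.0
time: 12.37
eef_pos: [0.5755, 0.0219, 0.1806]
tcp_rot: [0.807, 0.59, 0.0, 0.0]
contact_force: [-0.5, 0.0, -0.0]
opening: 0.002
finger_force: 0.0
```

```bash
for i in 1; do python3 -m handwheel '[[[0,0,0.002,0,0],[0,0,0.002,0,0],[0,0,0,0,0]]]'; python3 -m handwheel '[[[0,0,0.002,0,0],[0,0,0.002,0,0],[0,0,0,0,0]]]'; done
python3 - <<'E'
from h import *
st=get_state();im=viewer.read_camera("wrist");cv2.imwrite("pics/w7.png",im)
E
```

```text
time: 12.62
eef_pos: [0.5788, 0.021, 0.1807]
tcp_rot: [0.807, 0.59, -0.0, -0.0]
contact_force: [-0.9, -1.4, -0.1]
opening: 0.0
finger_force: 0.3
time: 12.87
eef_pos: [0.5828, 0.0198, 0.1806]
tcp_rot: [0.807, 0.59, -0.0, -0.0]
contact_force: [-0.8, -0.2, -1.1]
opening: -0.001
finger_force: 0.4
```

View pics/w7.png

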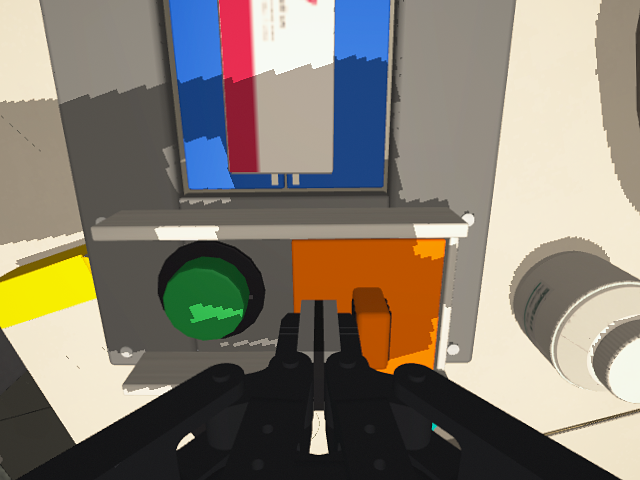

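```bash
python3 -m handwheel '[[[0,0,0.002,0,0],[0,0,0.001,0,0],[0,0,0,0,0]]]'; python3 -m handwheel '[[[0,0,0.001,0,0],[0,0,0.001,0,0],[0,0,0,0,0]]]'
python3 - <<'E'
from h import *
np.set_printoptions(precision=4,suppress=True)
st=get_state();M=R.from_quat(st["tcp_rot"]).as_matrix();c=cam("wrist",st)
im=viewer.read_camera("wrist");cv2.imwrite("pics/w8.png",im)
print(st["eef_pos"],st["contact_force"])
for n,z in(("lock_fin",.196),("button_top",.166)):
  for d in viewer.pinpoint("wrist",n):
    uv=np.array(d["xy"])*[640,480];p=atz(c,uv,z);print(n,d["confidence"],uv,p,"tool",M.T@(p-st["eef_pos"]))
E
```

```text
time: 13.17
eef_pos: [0.5836, 0.0195, 0.1807]
tcp_rot: [0.807, 0.591, -0.002, -0.003]
contact_force: [-7.4, 0.8, 3.1]
opening: -0.001
finger_force: 4.0
time: 13.42
eef_pos: [0.5837, 0.0195, 0.1807]
tcp_rot: [0.807, 0.591, -0.004, -0.004]
contact_force: [-12.8, 2.4, 6.6]
opening: 0.006
finger_force: 6.8
[0.5837 0.0195 0.1807] [-12.8229   2.4248   6.6188]
lock_fin 0.95 [373.568 346.704] [0.6017 0.0121 0.196 ] tool [-0.0017  0.0192 -0.0155]
button_top 0.89 [200.32  302.304] [0.5341 0.0356 0.166 ] tool [ 0.0004 -0.052   0.0153]
```

```bash
python3 -m handwheel '[[[0,0,-0.01,0,0],[0,0,-0.023,0,0],[0,0,-0.023,0,0],[0,0,0,0,0],[0,0,0,0.005,0],[0,0,0,0,0],[0,0,0,0,0]]]'; python3 -m handwheel '[[[0,0,0,0.007,0],[0,0,0,0.005,0],[0,0,0,0.005,0],[0,0,0,0.004,0],[0,0,0,0,0],[0,0,0,0,0]]]'
```

```text
time: 14.15
eef_pos: [0.5349, 0.0349, 0.1758]
tcp_rot: [0.807, 0.59, 0.0, 0.0]
contact_force: [0.1, 0.3, -0.5]
opening: -0.001
finger_force: 0.0
time: 14.65
eef_pos: [0.5347, 0.035, 0.1551]
tcp_rot: [0.807, 0.59, 0.0, 0.001]
contact_force: [0.8, -0.6, 3.4]
opening: -0.0
finger_force: 1.7
```

Position is right and the button is about 11 mm down; press on to the stop and hold.

```bash
python3 -m handwheel '[[[0,0,0,0.0015,0],[0,0,0,0.001,0],[0,0,0,0.001,0],[0,0,0,0,0],[0,0,0,0,0],[0,0,0,0,0],[0,0,0,0,0],[0,0,0,0,0],[0,0,0,0,0]]]'
python3 - <<'E'
from h import *
im=viewer.read_camera("wrist");cv2.imwrite("pics/w9.png",im)
E
```

```text
time: 15.4
eef_pos: [0.5348, 0.035, 0.1539]
tcp_rot: [0.807, 0.591, 0.0, 0.001]
contact_force: [-2.2, -0.8, 11.5]
opening: 0.0
finger_force: 5.7
```

View pics/w9.png

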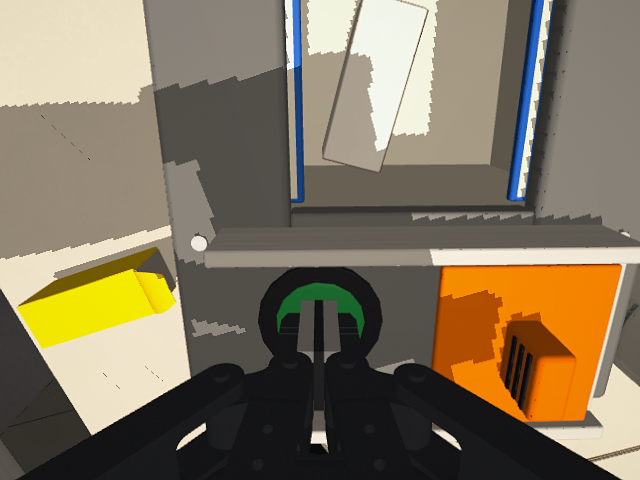

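```bash
python3 -m handwheel '[[[0,0,0,-0.005,0],[0,0,0,-0.01,0],[0,0,0,-0.02,0],[0,0,0,-0.03,0],[0,0,0,-0.03,0],[0,0,0,-0.03,0],[0,0,0,0,0],[0,0,0,0,0],[0,0,0,0,0],[0,0,0,0,0],[0,0,0,0,0]]]'
python3 - <<'E'
from h import *
im=viewer.read_camera("wrist");cv2.imwrite("pics/w10.png",im)
E
```

```text
time: 16.37
eef_pos: [0.533, 0.0354, 0.2741]
tcp_rot: [0.807, 0.59, -0.002, -0.001]
contact_force: [0.7, -0.9, 0.1]
opening: -0.0
finger_force: 0.0
```

View pics/w10.png

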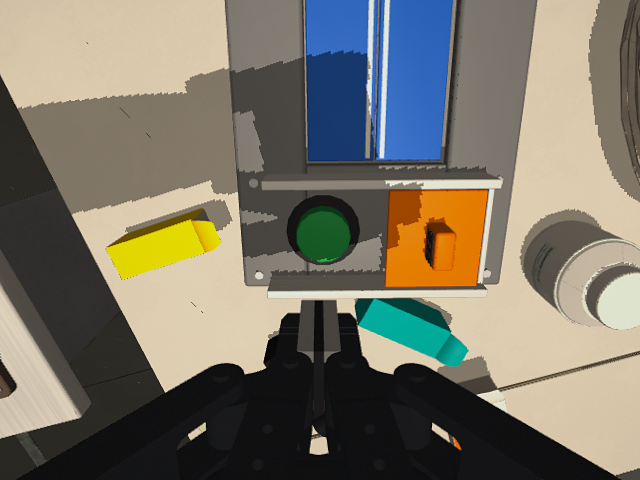

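```bash
python3 -m handwheel '[[[0,0,0,0,0],[0,0,0,0,0],[0,0,0,0,0],[0,0,0,0,0],[0,0,0,0,0],[0,0,0,0,0],[0,0,0,0,0],[0,0,0,0,0],[0,0,0,0,0],[0,0,0,0,0],[0,0,0,0,0],[0,0,0,0,0]]]'
python3 -c "
from plant import *
print(sign_off())"
```

```text
time: 17.42
eef_pos: [0.5341, 0.0353, 0.2763]
tcp_rot: [0.807, 0.59, 0.0, 0.0]
contact_force: [-0.4, 0.3, 0.1]
opening: 0.006
finger_force: 0.0
the job is handed in; nothing more can be done
None
```

Job handed in at about 17 s of the 58 s allowed: the carton dropped into the bin and lies on the chamber floor, the lock tab is fully back, the button is up again, and I saw no contact with the needle carton, thermometer or note block; `sign_off()` returned no verdict.

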